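Steady a rocking balance slab

ROBOT

A 6-joint arm with a two-finger parallel gripper is mounted at the origin on the work surface. World frame = base frame: x ahead of the robot, y to its left, z up, the work surface at z = 0. Lengths are in m, angles in rad, forces in N, time in s.
With the tool pointing down it reaches from about 0.25 to 0.775 m from the base axis. Payload 4 kg.
Tool frame: the origin (TCP) lies midway between the tips of the shut fingers; the grasp point (between the pads) lies 19 mm behind it; z points along the fingers, x is the direction in which the jaws open and shut, and the axes are right-handed (so a half turn about z gives the same grasp; the last joint's range is limited). The gripper opens to 94 mm and grips with 3 to 60 N. Pads are 16 mm wide; open, the fingers measure 119 mm over their backs; the gripper's body (75 mm by 177 mm) begins 78 mm behind the grasp point.
Start: joints at [1.039, 0.087, 1.371, -0, 1.684, -0.103], TCP at [0.229, 0.5, 0.206] pointing down, gripper open.
Joint ranges: [-3.1, 3.1], [-0.76, 2.03], [0.27, 2.55], [-1.08, 4.22], [0.17, 2.65], [-2.57, 2.57]. Speed limits (rad/s): [2.79, 2.79, 3.14, 3.14, 3.14, 3.14].

INTERFACE

Orientations are given as [roll, pitch, yaw] about the fixed x, y, z axes, in that order (R = Rz(yaw) Ry(pitch) Rx(roll)).
In Python, from bench import robot, eyes, close_job gives the robot as it stands.
- The arm moves only by the shell command python3 -m jog 'ROWS'. ROWS is JSON, a list of rows, each a list of 3 entries, a list of its own where there are three numbers: the turn, a rotation vector about the tool's x, y, z in degrees, then the shift along the tool's x, y, z in mm, then the closure, from -1 (fully open) to 1 (shut). In form: [[[wx, wy, wz], [x, y, z], claw], ...]. A call has 1 to 5 rows; each row is the pose to reach, as a shift and turn from the pose commanded when the call began, along the tool's axes at that moment; what a row does not reach only later rows make up. A row lasts 1/10 s, in which the tool goes at most 50 mm and 8.59 degrees, less where a joint would pass 70% of its speed; a pose out of reach is approached as far as the arm can. A call with a gripper value outside its range is refused whole. The fingers move at their own pace and stop on an object; the grip force is fixed at half the most. Time passes only in rows, so rows that repeat a pose let the fingers close. It gives the time, the measured TCP pose, the force and the opening at its end, in the units of the state.
- robot.get_obs(): the state, without advancing time (a new reading comes with each control period).
- eyes.snapshot(name): name is "side" or "top" or "wrist"; returns (picture, depth): 400x640x3 uint8, red, green, blue; 400x640 float32, m along the optical axis (not along the pixel's ray), 0 where there is no reading.
- eyes.camera_params(name): a dict with "mtx" (3x3 intrinsics, pixels), "world_to_cam" (4x4, takes a point from world to camera coordinates). Camera axes: x right, y up, looking along -z (the intrinsics and any distortion apply to the point x, -y, -z); pixel columns grow to the right and rows downward; lengths in m; the calibration is good to about 2 mm. A picture is of the moment at which its call begins: read the wrist's pose just before it. camera_params takes no time and is no camera call; for the wrist camera it gives the pose at the moment of the call.
- close_job(): hands the job in, once; it reports no verdict.
The state is a dict: "time": time; "joint_positions": joint angles; "qvel": joint speeds; "joint_torque": joint torques, N m; "tool_pos": TCP position; "ee_rot": TCP orientation; "wrist_force": force on the tool from outside, world axes, zero at the start; "wrist_torque": the same for the moment, N m; "width": finger opening in m.
Only numpy, scipy, OpenCV 4.12 (cv2) and the standard library are available. Lean on these libraries where they do the work, as an engineer would, in place of code of your own. Each camera call takes 0.05 s, during which the arm holds its last target. There are 200 camera calls.

TASK

The marble slab under the balance rocks on one corner: press down on its corners with a fingertip until you find the one that gives, then push the yellow wedge lying at that corner straight in under the slab until its upright head is flat against the slab's edge. Press that corner once more to feel that it is firm, then let go and move clear. Nothing is to be picked up, and the other three wedges, the slab, the balance and the things around stay where they are.

Things in the scene. Friction and masses are not known exactly. Their poses are not given: they have to be found in the camera images.
- stone: White marble slab, 210 (x) x 270 (y) x 22 mm, 3 kg, loose on four low feet hidden under it. Origin: centre of its underside, 16 mm above the bench (top face at 38). x away from the robot, y left. One foot, any of the four, is short: 5 to 8 N straight down on that corner's point dips it about 4 mm, and it comes back when let go; the other corners give under 1 mm at 15 N.
- corner_near_left (a point): Place to press on the near left corner, on the slab's top face, 20 mm in from both edges: at x -85, y 115 mm from the slab's origin.
- corner_near_right (a point): Place to press on the near right corner, on the slab's top face, 20 mm in from both edges: at x -85, y -115 mm from the slab's origin.
- corner_far_left (a point): Place to press on the far left corner, on the slab's top face, 20 mm in from both edges: at x 85, y 115 mm from the slab's origin.
- corner_far_right (a point): Place to press on the far right corner, on the slab's top face, 20 mm in from both edges: at x 85, y -115 mm from the slab's origin.
- wedge_near_left: Yellow wedge of the near left corner, loose, 50 g, on the mat outside the slab's left edge, toe about 10 mm from it. Shank 42 x 22 mm, 8.5 mm thick at the toe, 13 at the head, an upright tab 34 wide, 8 thick, 30 high. Origin: underside, below the head's inner face; x to the toe. Home: inner face on the slab's edge (y 135, x -83 mm of slab). Only the short foot leaves it room; others stop it 20 mm short.
- wedge_near_right: Yellow wedge of the near right corner, loose, 50 g, on the mat outside the slab's right edge, toe about 10 mm from it. Shank 42 x 22 mm, 8.5 mm thick at the toe, 13 at the head, an upright tab 34 wide, 8 thick, 30 high. Origin: underside, below the head's inner face; x to the toe. Home: inner face on the slab's edge (y -135, x -83 mm of slab). Only the short foot leaves it room; others stop it 20 mm short.
- wedge_far_left: Yellow wedge of the far left corner, loose, 50 g, on the mat outside the slab's left edge, toe about 10 mm from it. Shank 42 x 22 mm, 8.5 mm thick at the toe, 13 at the head, an upright tab 34 wide, 8 thick, 30 high. Origin: underside, below the head's inner face; x to the toe. Home: inner face on the slab's edge (y 135, x 83 mm of slab). Only the short foot leaves it room; others stop it 20 mm short.
- wedge_far_right: Yellow wedge of the far right corner, loose, 50 g, on the mat outside the slab's right edge, toe about 10 mm from it. Shank 42 x 22 mm, 8.5 mm thick at the toe, 13 at the head, an upright tab 34 wide, 8 thick, 30 high. Origin: underside, below the head's inner face; x to the toe. Home: inner face on the slab's edge (y -135, x 83 mm of slab). Only the short foot leaves it room; others stop it 20 mm short.
- balance: Portable balance, blue-grey with a round steel pan, 150 (x) x 130 (y) x 48 mm, standing loose in the middle of the slab; origin at the centre of its underside. To be left alone.
- tube_rack: Yellow rack with sixteen black-capped tubes, 200 x 56 x 160 mm, standing to the left; origin at the centre of its underside. To be left alone.
- reagent: Brown bottle, 72 mm across, 160 mm high, standing to the right; origin at the centre of its underside. To be left alone.
- weight_case: Wooden case with four brass weights, 60 x 120 x 50 mm, beyond the slab; origin at the centre of its underside. To be left alone.
- mat: Blue rubber bench mat under it all, fixed, 250 (x) x 440 (y) x 2 mm; origin at the centre of its underside, on the bench; square with the slab.
Not all that is in view belongs to the job. Leave any black or green look-alike of the wedge_far_left alone.

How it is judged:
On the way, in this order (a step that is already met when the one before it is completed fails the run):
1. the rocking corner is pressed and dips (more than about 2 mm) (contact force between the fingers and stone above 2 N and ((height (world z) of corner_near_left below 0.0358 m and horizontal distance between the grasp point and corner_near_left below 0.06 m) or (height (world z) of corner_near_right below 0.0358 m and horizontal distance between the grasp point and corner_near_right below 0.06 m) or (height (world z) of corner_far_left below 0.0358 m and horizontal distance between the grasp point and corner_far_left below 0.06 m) or (height (world z) of corner_far_right below 0.0358 m and horizontal distance between the grasp point and corner_far_right below 0.06 m))), for 0.1 s.
2. that corner's wedge is pushed in until its head is flat against the slab's edge (((y of wedge_near_left in the frame of stone between 0.131 and 0.139 m and x of wedge_near_left in the frame of stone between -0.095 and -0.071 m and angle between the x axis of wedge_near_left and the y axis of stone, either way round below 0.12 rad) or (y of wedge_near_right in the frame of stone between -0.139 and -0.131 m and x of wedge_near_right in the frame of stone between -0.095 and -0.071 m and angle between the x axis of wedge_near_right and the y axis of stone, either way round below 0.12 rad) or (y of wedge_far_left in the frame of stone between 0.131 and 0.139 m and x of wedge_far_left in the frame of stone between 0.071 and 0.095 m and angle between the x axis of wedge_far_left and the y axis of stone, either way round below 0.12 rad) or (y of wedge_far_right in the frame of stone between -0.139 and -0.131 m and x of wedge_far_right in the frame of stone between 0.071 and 0.095 m and angle between the x axis of wedge_far_right and the y axis of stone, either way round below 0.12 rad))), for 0.2 s.
3. the corner is pressed again (more than 4 N) and no longer gives (less than about 1.6 mm) (contact force between the fingers and stone above 4 N and (((y of wedge_near_left in the frame of stone between 0.131 and 0.139 m and x of wedge_near_left in the frame of stone between -0.095 and -0.071 m and angle between the x axis of wedge_near_left and the y axis of stone, either way round below 0.12 rad) and horizontal distance between the grasp point and corner_near_left below 0.06 m and height (world z) of corner_near_left above 0.0364 m) or ((y of wedge_near_right in the frame of stone between -0.139 and -0.131 m and x of wedge_near_right in the frame of stone between -0.095 and -0.071 m and angle between the x axis of wedge_near_right and the y axis of stone, either way round below 0.12 rad) and horizontal distance between the grasp point and corner_near_right below 0.06 m and height (world z) of corner_near_right above 0.0364 m) or ((y of wedge_far_left in the frame of stone between 0.131 and 0.139 m and x of wedge_far_left in the frame of stone between 0.071 and 0.095 m and angle between the x axis of wedge_far_left and the y axis of stone, either way round below 0.12 rad) and horizontal distance between the grasp point and corner_far_left below 0.06 m and height (world z) of corner_far_left above 0.0364 m) or ((y of wedge_far_right in the frame of stone between -0.139 and -0.131 m and x of wedge_far_right in the frame of stone between 0.071 and 0.095 m and angle between the x axis of wedge_far_right and the y axis of stone, either way round below 0.12 rad) and horizontal distance between the grasp point and corner_far_right below 0.06 m and height (world z) of corner_far_right above 0.0364 m))), for 0.2 s.
At the end, for the whole second after the job is handed in: The rocking corner's wedge is home: head within 4 mm of the slab's edge, square within 0.12 rad, within 12 mm of its place along it. Other wedges moved under 8 mm, slab under 12 mm and level within 0.012 rad, balance under 15 mm, rack, bottle and case under 20 mm. All at rest ((((y of wedge_near_left in the frame of stone between 0.131 and 0.139 m and x of wedge_near_left in the frame of stone between -0.095 and -0.071 m and angle between the x axis of wedge_near_left and the y axis of stone, either way round below 0.12 rad) and distance of each of wedge_near_right, wedge_far_left, wedge_far_right from where it was at the start of the episode below 0.008 m) or ((y of wedge_near_right in the frame of stone between -0.139 and -0.131 m and x of wedge_near_right in the frame of stone between -0.095 and -0.071 m and angle between the x axis of wedge_near_right and the y axis of stone, either way round below 0.12 rad) and distance of each of wedge_near_left, wedge_far_left, wedge_far_right from where it was at the start of the episode below 0.008 m) or ((y of wedge_far_left in the frame of stone between 0.131 and 0.139 m and x of wedge_far_left in the frame of stone between 0.071 and 0.095 m and angle between the x axis of wedge_far_left and the y axis of stone, either way round below 0.12 rad) and distance of each of wedge_near_left, wedge_near_right, wedge_far_right from where it was at the start of the episode below 0.008 m) or ((y of wedge_far_right in the frame of stone between -0.139 and -0.131 m and x of wedge_far_right in the frame of stone between 0.071 and 0.095 m and angle between the x axis of wedge_far_right and the y axis of stone, either way round below 0.12 rad) and distance of each of wedge_near_left, wedge_near_right, wedge_far_left from where it was at the start of the episode below 0.008 m)) and distance of stone from where it was at the start of the episode below 0.012 m and angle between stone's own z axis and vertical below 0.012 rad and linear speed of each of stone, wedge_near_left, wedge_near_right, wedge_far_left, wedge_far_right below 0.02 m/s and distance of balance from where it was at the start of the episode below 0.015 m and distance of each of tube_rack, reagent, weight_case from where it was at the start of the episode below 0.02 m); the robot touches nothing.
It fails at once if a wedge is lifted off the mat (height (world z) of any of wedge_near_left, wedge_near_right, wedge_far_left, wedge_far_right above 0.012 m).
It fails at once if the slab is lifted or levered up (height (world z) of stone above 0.026 m or angle between stone's own z axis and vertical above 0.09 rad).
It fails at once if the balance is shifted on the slab or tipped (distance of balance from where it was at the start of the episode above 0.02 m or angle between balance's own z axis and vertical above 0.15 rad).
It fails at once if the tube rack, the bottle or the weight case is shifted or tipped (distance of any of tube_rack, reagent, weight_case from where it was at the start of the episode above 0.02 m or angle between any of tube_rack, reagent, weight_case's own z axis and vertical above 0.2 rad).
It also fails if it takes over 64 s, if anything falls off the work surface, if the arm or the gripper's body presses on something with over 40 N, if the wrist force passes 120 N, or if a joint passes its speed limit or range.

## Working session

There is one attempt and no reset: what is moved stays moved. The work goes in short steps, Python scripts to look and compute and a shell command to move; the robot and the scene stay as the last step left them, time stands still between calls to the robot, and variables do not carry over. Pictures are saved under pics/ and viewed, about 8 in all and at most 12, crops included, and the job is handed in when it is done.

```bash
mkdir -p pics; cat > h.py <<'E'
import numpy as np,cv2
from bench import robot,eyes,close_job
def snap(n,f=None):
    p,d=eyes.snapshot(n);c=eyes.camera_params(n)
    if f: cv2.imwrite('pics/'+f,p[:,:,::-1])
    return p,d,c
def unproj(c,u,v,z):  # intersect pixel ray with world plane z
    K=np.array(c['mtx']);W=np.linalg.inv(np.array(c['world_to_cam']))
    r=np.linalg.inv(K)@[u,v,1];r=W[:3,:3]@[r[0],-r[1],-r[2]];o=W[:3,3]
    return o+r*(z-o[2])/r[2]
def cloud(c,d):
    K=np.array(c['mtx']);W=np.linalg.inv(np.array(c['world_to_cam']))
    v,u=np.indices(d.shape);r=np.stack([u,v,np.ones_like(u)],-1)@np.linalg.inv(K).T*d[...,None]
    r=r*[1,-1,-1];return r@W[:3,:3].T+W[:3,3]
E
python3 - <<'E'
from h import *
o=robot.get_obs();print(o)
p,d,c=snap('top','top1.png');np.savez('top1.npz',p=p,d=d,m=c['mtx'],w=c['world_to_cam']);print(c)
snap('side','side1.png')
E
```

```text
{'time': 0.0, 'joint_positions': array([ 1.03887911e+00,  8.79262486e-02,  1.37224279e+00,  5.31177767e-06,
        1.68360011e+00, -1.03091237e-01]), 'qvel': array([ 3.08900248e-05, -4.31111483e-04, -4.03868658e-04, -1.31945153e-03,
        2.71395697e-05,  1.43572113e-04]), 'joint_torque': array([-3.77990409e-04, -3.40171123e+01, -3.02430475e+01,  7.20477453e-02,
        3.24861926e-02, -1.68848965e-04]), 'tool_pos': array([0.22840968, 0.49972456, 0.20432572]), 'ee_rot': array([-3.14136342e+00,  2.16439672e-03,  1.14197119e+00]), 'wrist_force': array([ 0.31780544,  0.1220966 , -0.07162907]), 'wrist_torque': array([-0.04349809,  0.03071476, -0.01699994]), 'width': 0.09385034983344857}
{'mtx': array([[414.38020412,   0.        , 311.59615885],
       [  0.        , 414.38020412, 206.34504265],
       [  0.        ,   0.        ,   1.        ]]), 'world_to_cam': array([[ 0.02603477, -0.99958275,  0.01251059, -0.00678409],
       [ 0.98627518,  0.02772531,  0.1627654 , -0.56416074],
       [-0.16304434,  0.00810132,  0.98658548, -1.43298327],
       [ 0.        ,  0.        ,  0.        ,  1.        ]])}
```

View pics/top1.png

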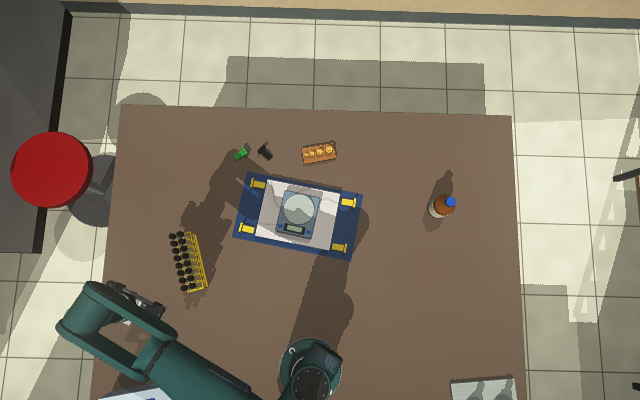

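View pics/side1.png

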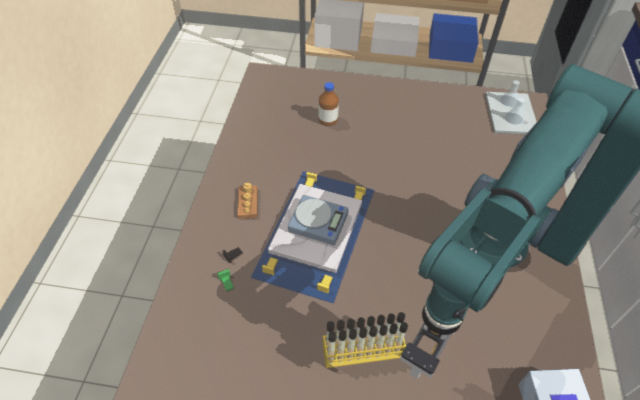

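The top view shows the slab at about (297,215) and the four yellow wedges: near left (246,229), near right (339,247), far left (258,183), far right (348,202). The green (242,152) and black (265,151) look-alikes lie beyond the far left corner, off the mat. I'll enlarge it and fit the slab and wedges.

```bash
python3 - <<'E'
from h import *
z=np.load('top1.npz');p,d=z['p'],z['d'];c=dict(mtx=z['m'],world_to_cam=z['w'])
cv2.imwrite('pics/top1c.png',cv2.resize(p[140:290,160:360],None,fx=4,fy=4,interpolation=cv2.INTER_CUBIC)[:,:,::-1])
P=cloud(c,d);hsv=cv2.cvtColor(p,cv2.COLOR_RGB2HSV)
m=(cv2.inRange(hsv,(105,120,40),(125,255,255))>0);m[:160]=0
m[:,:225]=0;m[:,370:]=0;m[265:]=0
ys,xs=np.nonzero(m);print(m.sum(),cv2.boundingRect(m.astype(np.uint8)))
Q=np.array([unproj(c,u,v,.002)[:2] for u,v in zip(xs,ys)],np.float32)
print('mat',cv2.minAreaRect(Q))
for n,(u,v) in dict(nl=(246,229),nr=(339,247),fl=(258,183),fr=(348,202),rack=(187,262),bottle=(445,205),case=(319,153)).items():
    print(n,unproj(c,u,v,.02).round(3),P[v,u].round(3))
E
```

```text
1153 (232, 172, 131, 89)
mat ((0.5368139743804932, 0.058044612407684326), (0.4369222819805145, 0.24634112417697906), 80.08744049072266)
nl [0.479 0.242 0.02 ] [0.48  0.243 0.009]
nr [ 0.424 -0.094  0.02 ] [ 0.424 -0.094  0.013]
fl [0.65  0.207 0.02 ] [0.651 0.207 0.014]
fr [ 0.588 -0.124  0.02 ] [ 0.59  -0.125  0.01 ]
rack [0.356 0.444 0.02 ] [0.353 0.404 0.161]
bottle [ 0.587 -0.478  0.02 ] [ 0.567 -0.44   0.136]
case [ 0.77  -0.014  0.02 ] [ 0.764 -0.014  0.04 ]
```

View pics/top1c.png

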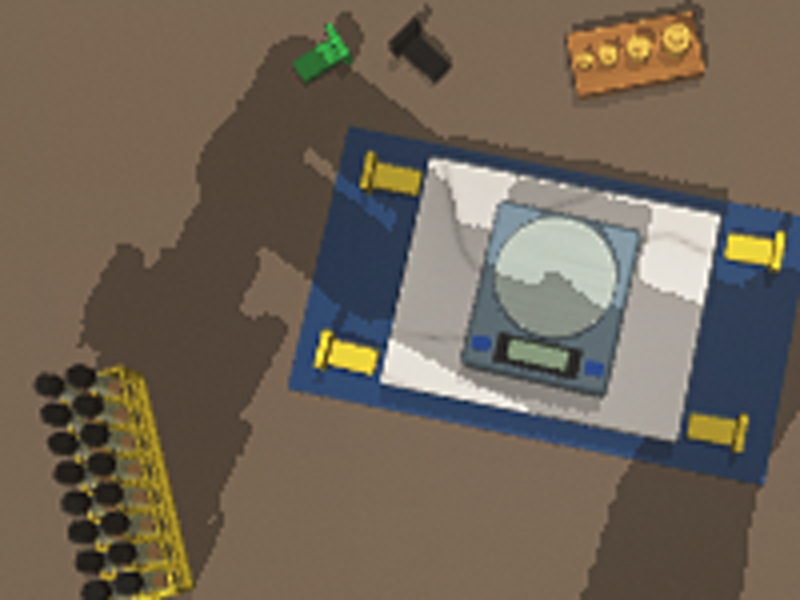

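The crop shows the slab's corners at far left (430,158), far right (720,213), near right (678,440) and near left (382,383). All four yellow wedges lie on the mat with their heads outward. Next I'll work out the slab pose and the corner points.

```bash
python3 - <<'E'
from h import *
z=np.load('top1.npz');c=dict(mtx=z['m'],world_to_cam=z['w'])
g=lambda x,y,zz:unproj(c,160+x/4-.4,140+y/4-.4,zz)[:2]
C=np.array([g(*a,.038) for a in [(430,158),(720,213),(678,440),(382,383)]]);print(C.round(3))
print('sides',np.linalg.norm(C-np.roll(C,-1,0),axis=1).round(3))
o=C.mean(0);m=(C[0]+C[3]-C[1]-C[2]);yaw=np.arctan2(m[1],m[0])-np.pi/2
m2=(C[0]+C[1]-C[2]-C[3]);print('o',o,'yaw',np.degrees(yaw),np.degrees(np.arctan2(m2[1],m2[0])))
yaw=np.radians(-9.9);R=np.array([[np.cos(yaw),-np.sin(yaw)],[np.sin(yaw),np.cos(yaw)]])
for n,s in dict(nl=(-85,115),nr=(-85,-115),fl=(85,115),fr=(85,-115)).items(): print(n,(o+R@np.array(s)/1e3).round(4))
for n,a in dict(nl=(322,350),fl=(367,173),nr=(741,432),fr=(779,251)).items():
    q=g(*a,.032);print('head',n,q.round(3),'slab',(R.T@(q-o)).round(3))
E
```

```text
[[ 0.661  0.172]
 [ 0.618 -0.091]
 [ 0.412 -0.057]
 [ 0.456  0.206]]
sides [0.267 0.208 0.267 0.208]
o [0.53675291 0.05730531] yaw -9.328485698858248 -9.349904710707541
nl [0.4728 0.1852]
nr [ 0.4332 -0.0414]
fl [0.6403 0.156 ]
fr [ 0.6007 -0.0706]
head nl [0.484 0.261] slab [-0.087  0.192]
head fl [0.647 0.229] slab [0.079 0.188]
head nr [ 0.421 -0.114] slab [-0.084 -0.188]
head fr [ 0.585 -0.146] slab [ 0.083 -0.192]
```

```bash
cat >> h.py <<'E'
from scipy.spatial.transform import Rotation as Ro
O=np.array([.5368,.0573]);YAW=np.radians(-9.6)
SR=np.array([[np.cos(YAW),-np.sin(YAW)],[np.sin(YAW),np.cos(YAW)]])
def go(sx,sy,z):  # target TCP in slab coords (mm), z world mm; tool x along slab x
    s=robot.get_obs();R=Ro.from_euler('xyz',s['ee_rot']);t=np.r_[O+SR@np.array([sx,sy])/1e3,z/1e3]
    T=Ro.from_euler('xyz',[np.pi,0,YAW])
    print('t',round(s['time'],2),'turn',(R.inv()*T).as_rotvec(degrees=True).round(1),'shift',(R.inv().apply(t-s['tool_pos'])*1e3).round(1),'F',s['wrist_force'].round(1))
    p=SR.T@(s['tool_pos'][:2]-O)*1e3;print('  slab pos',p.round(1),'z',(s['tool_pos'][2]*1e3).round(1),'w',s['width'].round(3))
E
python3 -c "
from h import *
go(-85,115,204)"
```

```text
t 0.1 turn [ 0.1  0.1 75. ] shift [-185.1  352.6    0.8] F [-0.1  0.7  0.3]Traceback (most recent call last):
  File "<string>", line 3, in <module>
    go(-85,115,204)
    ~~^^^^^^^^^^^^^
  File "h.py", line 22, in go
    p=SR.T@(s['tool_pos'][:2]-O)*1e3;print('  slab pos',p.round(1),'z',(s['tool_pos'][2]*1e3).round(1),'w',s['width'].round(3))
                                                                                                           ^^^^^^^^^^^^^^^^
AttributeError: 'float' object has no attribute 'round'
```

```bash
sed -i "s/s\['width'\].round(3)/round(s['width'],3)/" h.py
python3 -m jog '[[[0,0,75],[-185,353,0],1],[[0,0,75],[-185,353,0],1],[[0,0,75],[-185,353,0],1],[[0,0,75],[-185,353,0],1],[[0,0,75],[-185,353,0],1]]'
python3 -c "
from h import *
go(-85,115,100)"
```

```text
time: 0.6
tool_pos: [0.3824, 0.3008, 0.2051]
ee_rot: [3.142, 0.0, 0.386]
wrist_force: [0.2, 0.8, -0.1]
width: 0.0574
t 0.6 turn [ 0.   0.  31.7] shift [ 39.5 141.3 105. ] F [ 0.2  0.8 -0.1]
  slab pos [-192.9  214.4] z 205.1 w 0.057
```

```bash

python3 -m jog '[[[0,0,32],[40,141,60],1],[[0,0,32],[40,141,60],1],[[0,0,32],[40,141,60],1],[[0,0,32],[40,141,105],1],[[0,0,32],[40,141,105],1]]'
python3 -c "
from h import *
snap('wrist','w1.png')
go(-85,115,45)"
```

```text
time: 1.1
tool_pos: [0.4676, 0.1843, 0.0924]
ee_rot: [3.134, 0.015, -0.17]
wrist_force: [-1.7, -0.0, -1.2]
width: 0.0177
t 1.15 turn [0.2 0.5 0.1] shift [ 3.3  0.6 51.3] F [-0.8  0.6  0.5]
  slab pos [-87.8 115.8] z 96.3 w 0.014
```

View pics/w1.png

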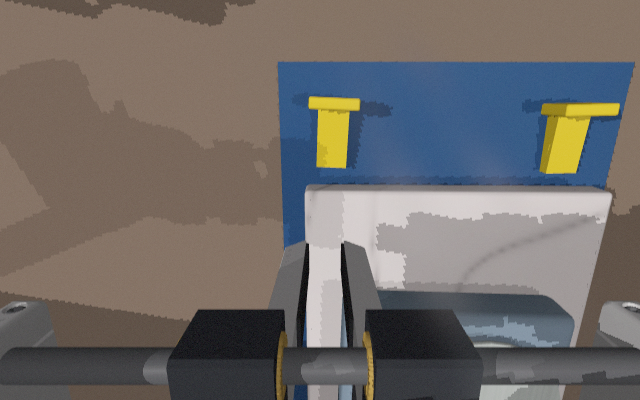

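The wrist view looks toward the left edge. It shows the near left wedge (head 309–360 × 97–108, toe row 167), the far left wedge (head 542–618 × 103–115) and the slab's left edge along row ~188. I'll compute positions from these and go down.

```bash

python3 -c "
from h import *
c=eyes.camera_params('wrist')
for n,u,v,z in [('nl corner',306,187,.038),('fl corner',610,194,.038),('nl head L',309,97,.032),('nl head R',360,99,.032),('nl toe',332,167,.0105),('fl head L',543,104,.032),('fl head R',618,104,.032)]:
    print(n,(SR.T@(unproj(c,u,v,z)[:2]-O)*1e3).round(1))
"
python3 -m jog '[[[0,0,0],[3,0,30],1],[[0,0,0],[3,0,48],1],[[0,0,0],[3,0,48],1],[[0,0,0],[3,0,48],1],[[0,0,0],[3,0,48],1]]'
```

```text
nl corner [-100.5  139. ]
fl corner [108.6 134.6]
nl head L [-98.  198.3]
nl head R [-64.5 197.1]
nl toe [-82.3 147.7]
fl head L [ 55.6 194. ]
fl head R [104.5 194. ]
time: 1.65
tool_pos: [0.4771, 0.1882, 0.0553]
ee_rot: [-3.139, -0.004, -0.165]
wrist_force: [0.3, 0.3, -0.2]
width: 0.0006
```

```bash

python3 -m jog '[[[0,0,0],[-4,0,13],1],[[0,0,0],[-4,0,14],1],[[0,0,0],[-4,0,14],1]]' | egrep 'pos|force'
for i in 1 2 3; do python3 -m jog '[[[0,0,0],[0,0,1],1],[[0,0,0],[0,0,1],1]]' | egrep 'pos|force'; done
```

```text
tool_pos: [0.4713, 0.1878, 0.0384]
wrist_force: [0.4, -0.3, -0.4]
tool_pos: [0.4714, 0.1878, 0.0383]
wrist_force: [-1.9, 0.0, 4.5]
tool_pos: [0.4715, 0.1878, 0.0382]
wrist_force: [-4.3, -0.7, 9.3]
tool_pos: [0.4715, 0.1878, 0.0382]
wrist_force: [-6.4, -1.4, 13.3]
```

The near left corner is firm, with 13 N and no dip. Next is the near right corner.

```bash

python3 -m jog '[[[0,0,0],[0,0,-50],1],[[0,0,0],[0,40,-72],1],[[0,0,0],[0,90,-72],1],[[0,0,0],[0,140,-72],1],[[0,0,0],[0,190,-72],1]]' | egrep 'pos|force'
python3 -m jog '[[[0,0,0],[0,40,0],1],[[0,0,0],[0,40,40],1],[[0,0,0],[0,40,60],1],[[0,0,0],[0,40,60],1],[[0,0,0],[0,40,60],1]]' | egrep 'pos|force'
python3 -c "
from h import *
go(-85,-115,39)"
```

```text
tool_pos: [0.4398, -0.0012, 0.1078]
wrist_force: [0.4, -0.1, -0.6]
tool_pos: [0.4336, -0.0391, 0.0477]
wrist_force: [-0.5, 0.1, 0.6]
t 3.55 turn [-0.   0.   0.1] shift [0.7 2.8 8.7] F [-0.5  0.1  0.6]
  slab pos [ -85.7 -112.2] z 47.7 w 0.001
```

```bash

python3 -m jog '[[[0,0,0],[0,2,9],1],[[0,0,0],[0,2,9],1],[[0,0,0],[0,2,9],1]]' | egrep 'pos|force'
for i in 1 2 3; do python3 -m jog '[[[0,0,0],[0,0,1],1],[[0,0,0],[0,0,1],1]]' | egrep 'pos|force'; done
```

```text
tool_pos: [0.4336, -0.0409, 0.039]
wrist_force: [-0.9, 0.0, 0.4]
tool_pos: [0.4339, -0.041, 0.0383]
wrist_force: [0.2, 1.6, 2.0]
tool_pos: [0.4339, -0.041, 0.0382]
wrist_force: [-2.6, 0.6, 7.8]
tool_pos: [0.4339, -0.041, 0.0381]
wrist_force: [-4.7, 0.9, 13.3]
```

The near right corner is firm too. Next is the far right.

```bash

python3 -m jog '[[[0,0,0],[0,0,-50],1],[[0,0,0],[40,0,-72],1],[[0,0,0],[90,0,-72],1],[[0,0,0],[140,0,-72],1],[[0,0,0],[170,0,-72],1]]' | egrep 'pos|force'
python3 -m jog '[[[0,0,0],[0,0,40],1],[[0,0,0],[0,0,60],1],[[0,0,0],[0,0,66],1],[[0,0,0],[0,0,66],1],[[0,0,0],[0,0,66],1]]' | egrep 'pos|force'
python3 -c "
from h import *
go(85,-115,39)"
```

```text
tool_pos: [0.6038, -0.0698, 0.1073]
wrist_force: [-0.3, 0.5, -0.2]
tool_pos: [0.6018, -0.0694, 0.0429]
wrist_force: [-0.2, -0.3, 0.7]
t 5.45 turn [ 0.  -0.1  0.1] shift [-0.2  1.   3.9] F [-0.2 -0.3  0.7]
  slab pos [  85.2 -114. ] z 42.9 w 0.0
```

```bash

python3 -m jog '[[[0,0,0],[0,0,4],1],[[0,0,0],[0,0,4],1]]' | egrep 'pos|force'
for i in 1 2 3; do python3 -m jog '[[[0,0,0],[0,0,1],1],[[0,0,0],[0,0,1],1]]' | egrep 'pos|force'; done
```

```text
tool_pos: [0.6013, -0.0693, 0.0384]
wrist_force: [0.8, -0.4, -0.1]
tool_pos: [0.6014, -0.0693, 0.0376]
wrist_force: [-0.3, -0.0, 2.7]
tool_pos: [0.6016, -0.0695, 0.0363]
wrist_force: [-0.5, -0.6, 3.4]
tool_pos: [0.6017, -0.0696, 0.0351]
wrist_force: [0.5, -1.3, 4.6]
```

The far right corner gives: it has dipped 3 mm at 4.6 N. I'll press slightly more, then release and see where it comes back to.

```bash

for i in 1 2; do python3 -m jog '[[[0,0,0],[0,0,1],1],[[0,0,0],[0,0,1],1]]' | egrep 'pos|force'; done
python3 -m jog '[[[0,0,0],[0,0,-30],1],[[0,0,0],[0,0,-70],1],[[0,0,0],[0,50,-70],1],[[0,0,0],[0,50,-70],1],[[0,0,0],[0,50,-70],1]]' | egrep 'pos|force'
python3 -c "
from h import *
p,d,c=snap('wrist','w2.png')
p,d,c=snap('top','top2.png')
cv2.imwrite('pics/t2.png',cv2.resize(p[170:260,280:380],None,fx=6,fy=6,interpolation=cv2.INTER_CUBIC)[:,:,::-1])
go(83,-210,100)"
```

```text
tool_pos: [0.6018, -0.0697, 0.0342]
wrist_force: [1.0, -0.7, 5.9]
tool_pos: [0.6019, -0.0697, 0.0341]
wrist_force: [0.0, -1.9, 8.4]
tool_pos: [0.5915, -0.1188, 0.1009]
wrist_force: [-0.2, 0.7, 0.0]
t 7.25 turn [-0.1  0.2  0.1] shift [-0.3 46.8  0.6] F [-0.5 -0.2 -0.5]
  slab pos [  83.3 -163.2] z 100.7 w 0.0
```

View pics/w2.png

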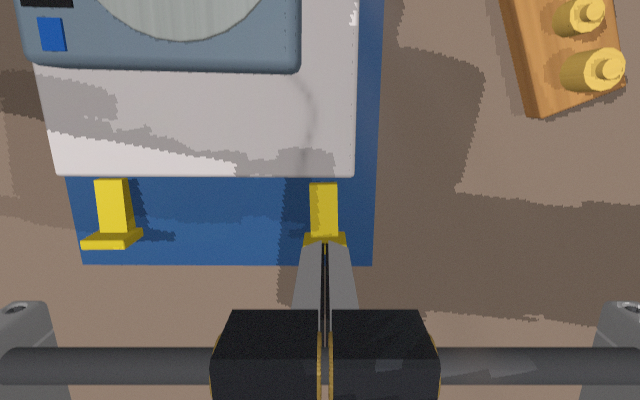

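The wrist view shows the far right wedge with its head at (303–347, 233–245) and toe at (309–338, 183), and the slab's right edge along row ~177. No look-alike is on this side. I'll compute and go down behind the head.

```bash

python3 -c "
from h import *
c=eyes.camera_params('wrist')
for n,u,v,z in [('nr corner',55,176,.038),('fr corner',355,178,.038),('toe L',309,183,.0105),('toe R',338,183,.0105),('head L',303,233,.032),('head R',347,233,.032),('outer',325,246,.032)]:
    print(n,(SR.T@(unproj(c,u,v,z)[:2]-O)*1e3).round(1))
"
python3 -m jog '[[[0,0,0],[0,40,0],1],[[0,0,0],[0,58,0],1],[[0,0,0],[0,58,20],1],[[0,0,0],[0,58,50],1],[[0,0,0],[0,58,50],1]]' | egrep 'pos|force'
python3 -c "
from h import *
snap('wrist','w3.png')
go(83,-218,11)"
```

```text
nr corner [-104.1 -133.2]
fr corner [ 104.9 -134.4]
toe L [  71.5 -144.4]
toe R [  94.1 -144.4]
head L [  67.6 -177.7]
head R [ 100.5 -177.6]
outer [  84.1 -188.2]
tool_pos: [0.5794, -0.1738, 0.0469]
wrist_force: [-0.2, -1.0, -0.5]
t 7.8 turn [-0.1  0.4  0.1] shift [ 1.2 -2.9 38.4] F [-0.5 -0.1  1.1]
  slab pos [  82.1 -221. ] z 49.4 w 0.001
```

View pics/w3.png

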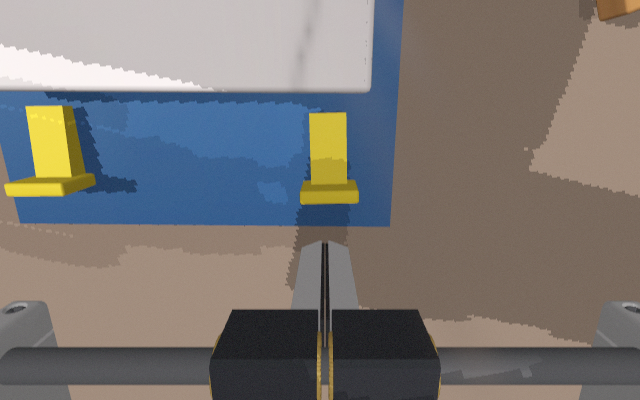

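The fingers are clear behind the head (head at (303–357, 182–203), fingertip row ~242) and centred. Going down and pushing in.

```bash

python3 -m jog '[[[0,0,0],[1,0,20],1],[[0,0,0],[1,0,37],1],[[0,0,0],[1,0,37],1],[[0,0,0],[1,0,37],1]]' | egrep 'pos|force'
python3 -m jog '[[[0,0,0],[0,-8,0],1],[[0,0,0],[0,-12,0],1],[[0,0,0],[0,-16,0],1],[[0,0,0],[0,-20,0],1],[[0,0,0],[0,-20,0],1]]' | egrep 'pos|force'
python3 -m jog '[[[0,0,0],[0,-4,0],1],[[0,0,0],[0,-8,0],1],[[0,0,0],[0,-12,0],1],[[0,0,0],[0,-12,0],1]]' | egrep 'pos|force'
python3 -c "
from h import *
snap('wrist','w4.png')
go(83,-151,11)"
```

```text
tool_pos: [0.5847, -0.1757, 0.0167]
wrist_force: [1.1, 0.2, 0.6]
tool_pos: [0.5875, -0.1555, 0.0158]
wrist_force: [-0.1, 0.1, -0.4]
tool_pos: [0.5893, -0.1437, 0.0154]
wrist_force: [1.3, 0.8, 0.4]
t 9.15 turn [-0.   0.   0.1] shift [ -2.2 -38.6   4.3] F [-0.2  0.7 -0.4]
  slab pos [  85.2 -189.6] z 15.3 w 0.001
```

View pics/w4.png

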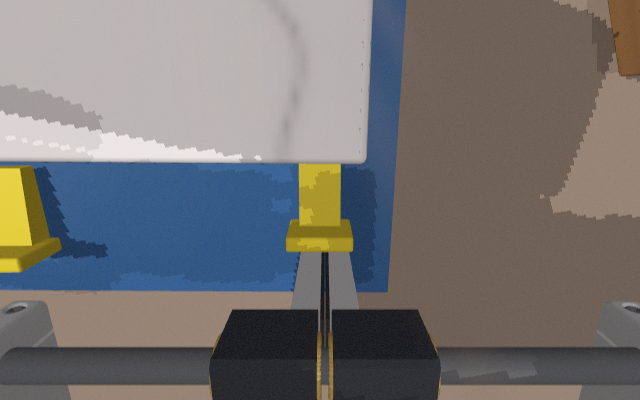

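The wedge is square, with its toe just entering under the edge (row ~163) and its head at (287–352, 222–250). I'll keep pushing.

```bash

python3 -m jog '[[[0,0,0],[0,-3,0],1],[[0,0,0],[0,-6,0],1],[[0,0,0],[0,-9,0],1],[[0,0,0],[0,-12,0],1],[[0,0,0],[0,-12,0],1]]' | egrep 'pos|force'
python3 -m jog '[[[0,0,0],[0,-3,0],1],[[0,0,0],[0,-6,0],1],[[0,0,0],[0,-9,0],1],[[0,0,0],[0,-12,0],1],[[0,0,0],[0,-12,0],1]]' | egrep 'pos|force'
python3 -m jog '[[[0,0,0],[0,-3,0],1],[[0,0,0],[0,-6,0],1],[[0,0,0],[0,-8,0],1],[[0,0,0],[0,-8,0],1]]' | egrep 'pos|force'
python3 -c "
from h import *
go(83,-151,11)"
```

```text
tool_pos: [0.5913, -0.1319, 0.0154]
wrist_force: [1.1, 0.2, -0.3]
tool_pos: [0.5933, -0.1201, 0.0155]
wrist_force: [0.6, -0.1, -0.6]
tool_pos: [0.5946, -0.1123, 0.0155]
wrist_force: [-0.6, 0.3, 0.2]
t 10.55 turn [-0.  -0.   0.1] shift [-2.3 -6.6  4.5] F [-0.6  0.3  0.2]
  slab pos [  85.3 -157.6] z 15.5 w 0.0
```

```bash

for i in 1 2 3 4; do python3 -m jog '[[[0,0,0],[0,-1,0],1],[[0,0,0],[0,-2,0],1],[[0,0,0],[0,-2,0],1]]' | egrep 'pos|force'; done
python3 -c "
from h import *
snap('wrist','w5.png')
go(83,-151,11)"
```

```text
tool_pos: [0.5949, -0.1107, 0.0155]
wrist_force: [0.1, -0.0, 0.1]
tool_pos: [0.5952, -0.1087, 0.0155]
wrist_force: [0.3, -0.5, 0.4]
tool_pos: [0.5956, -0.1066, 0.0154]
wrist_force: [0.7, 0.2, -0.2]
tool_pos: [0.5956, -0.1064, 0.0155]
wrist_force: [-1.5, -4.1, -0.0]
t 11.8 turn [0.2 0.  0. ] shift [-2.3 -0.7  4.5] F [-1.4 -5.2 -0. ]
  slab pos [  85.3 -151.6] z 15.5 w 0.0
```

View pics/w5.png

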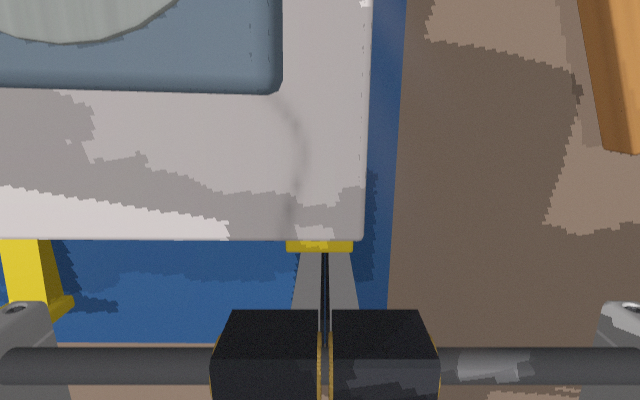

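The head is flat against the slab's edge (row ~240), square, and the push stopped there at ~5 N. Now back off, rise and press the far right corner again.

```bash

python3 -m jog '[[[0,0,0],[0,14,0],1],[[0,0,0],[0,14,0],1],[[0,0,0],[0,14,-50],1],[[0,0,0],[0,-10,-60],1],[[0,0,0],[0,-38,-60],1]]' | egrep 'pos|force'
python3 -m jog '[[[0,0,0],[0,0,10],1],[[0,0,0],[0,0,30],1],[[0,0,0],[0,0,32],1],[[0,0,0],[0,0,32],1],[[0,0,0],[0,0,32],1]]' | egrep 'pos|force'
python3 -c "
from h import *
go(85,-115,39)"
```

```text
tool_pos: [0.6046, -0.0679, 0.0794]
wrist_force: [-0.4, 0.5, -0.0]
tool_pos: [0.6024, -0.0679, 0.0438]
wrist_force: [-0.6, 0.4, 1.5]
t 12.8 turn [-0. -0.  0.] shift [-0.5  2.5  4.8] F [-0.6  0.4  1.5]
  slab pos [  85.5 -112.5] z 43.8 w 0.0
```

```bash

python3 -m jog '[[[0,0,0],[0,0,5],1],[[0,0,0],[0,0,5],1]]' | egrep 'pos|force'
for i in 1 2 3; do python3 -m jog '[[[0,0,0],[0,0,1],1],[[0,0,0],[0,0,1],1]]' | egrep 'pos|force'; done
```

```text
tool_pos: [0.6021, -0.0676, 0.0384]
wrist_force: [0.7, 1.5, 0.6]
tool_pos: [0.6023, -0.0676, 0.0381]
wrist_force: [-0.3, -0.5, 1.4]
tool_pos: [0.6024, -0.0677, 0.0375]
wrist_force: [-2.2, 0.3, 5.4]
tool_pos: [0.6024, -0.0677, 0.0373]
wrist_force: [-4.0, 0.0, 7.9]
```

The corner is firm: at 7.9 N the tip is still at 37.3 mm, where it was 34.2 mm before the wedge. I'll hold a moment, then lift clear and check.

```bash

python3 -m jog '[[[0,0,0],[0,0,0],1],[[0,0,0],[0,0,0],1]]' | egrep 'pos|force'
python3 -m jog '[[[0,0,0],[0,0,-40],1],[[0,0,0],[0,0,-80],1],[[0,0,0],[0,40,-120],1],[[0,0,0],[0,60,-120],1],[[0,0,0],[0,60,-120],1]]' | egrep 'pos|force'
python3 -c "
from h import *
p,d,c=snap('wrist')
q,_,_=snap('top')
a=cv2.resize(q[140:290,200:400],(640,480),interpolation=cv2.INTER_CUBIC)
cv2.imwrite('pics/fin.png',cv2.resize(np.hstack([cv2.resize(p,(768,480)),a]),(800,273))[:,:,::-1])
go(85,-175,160)"
```

```text
tool_pos: [0.6024, -0.0677, 0.0373]
wrist_force: [-3.2, 0.3, 8.2]
tool_pos: [0.5931, -0.1295, 0.1577]
wrist_force: [-0.3, -0.4, 0.2]
t 14.4 turn [-0.1  0.1  0. ] shift [-0.1  3.1 -5.4] F [-0.1  0.7  0. ]
  slab pos [  85.1 -171.9] z 154.6 w 0.0
```

View pics/fin.png

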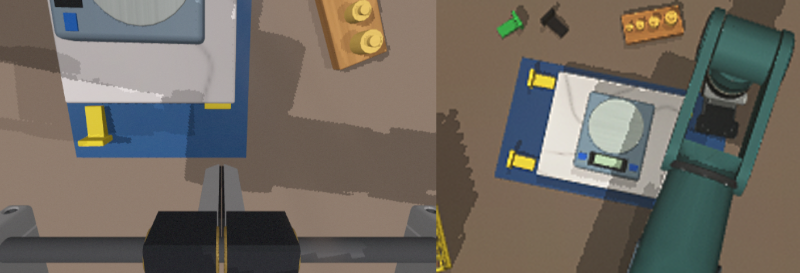

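The far right wedge is home against the edge (at (218,105), left half). The other three wedges, the balance, the case and the look-alikes are where they were. The arm is clear, so I'm handing in.

```bash
python3 -c "
from bench import close_job
print(close_job())"
```

```text
the job is handed in; nothing more can be done
None
```

The far right corner was the one that rocked. I pushed its wedge in until the head met the slab's edge, and the job is handed in (about 14 s of the 64 s used; no verdict is reported).

- **Finding the corner:** Near left and near right held at 13 N with no dip. Far right dipped about 4 mm at 6–8 N. I did not press far left, since the rocking corner had been found by then.
- **Pushing the wedge:** The push stopped with about 5 N on the fingers, within 1 mm of where the tool should be with the wedge home. The wrist picture shows the head square and flat against the edge.
- **Pressing again:** With the wedge in, the far right corner held about 8 N for over 0.2 s at 37.3 mm tip height, a give of about 1 mm.
- **Last look:** The final pictures show the slab, balance, weight case and other wedges where they were, judged by eye. The bottle and most of the rack were outside that picture, and the arm hid part of the right side. The arm was not near the bottle or rack while pressing or pushing, and it ended clear with no force on it.

No check failed or disagreed.

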